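# Let down the forming press and draw out the die

## Robot

A 6-joint arm with a two-finger parallel gripper is mounted at the origin on the work surface. World frame = base frame: x ahead of the robot, y to its left, z up, the work surface at z = 0. Lengths are in mm, angles in rad, forces in N, time in s.
With the tool pointing down it reaches from about 375 to 925 mm from the base axis. Payload 5.7 kg.
Tool frame: the origin (TCP) lies on the centre line of the jaws, within the pads' length; the fingertips stand ahead of it and the grasp point (between the pads) is the TCP (manip.nose_length is the z of the fingertips in the tool frame, in mm); z points along the fingers, y is the direction in which the jaws open and shut (so a half turn about z gives the same grasp; the last joint's range is limited). The gripper opens to 88 mm and grips with 3 to 60 N. Pads are 20 mm wide; open, the fingers measure 115 mm over their backs; the gripper's body (75 mm by 178 mm) begins 61 mm behind the grasp point.
Start: joints at [-1.319, 0.359, 1.51, -0, 1.272, -0.115], TCP at [215.161, -560.063, 241.623] pointing down, gripper open.
Joint ranges: [-2.97, 2.97], [-1.01, 2.36], [0.21, 2.38], [-0.96, 4.11], [0.2, 2.71], [-2.98, 2.98]. Speed limits (rad/s): [2.39, 2.39, 3.14, 3.14, 3.14, 3.14].

## Interface

Orientations are given as a unit quaternion [w, x, y, z].
In Python, from station import manip, eyes, job gives the robot as it stands. The module is installed in compiled form; this text tells all that it offers.
- The arm moves only by the shell command python3 -m handwheel 'ROWS' [FORCE]. ROWS is JSON, a list of rows, each an object with "xyz": the shift along the tool's x, y, z as a fraction of full scale, a list of three; "twist": the turn about the tool's z as a fraction of full scale; "hand": the opening, from -1 (shut) to 1 (fully open). A call has exactly 8 rows; each row shifts and turns the commanded pose from where the row before left it, along the tool's axes as they then stand; what a row does not reach is not made up. Full scale, the value 1, is 30 mm for a shift and 0.08 rad for a turn. A row lasts 1/10 s, in which the tool goes at most 50 mm and 8.59 degrees, less where a joint would pass 70% of its speed; a pose out of reach is approached as far as the arm can. A call with a number of a shift or a turn outside -1 to 1 is refused whole. A call with a gripper value outside its range is refused whole. The fingers move at their own pace and stop on an object; FORCE is the grip in N (left out, the last holds). Time passes only in rows, so rows that do not move let the fingers close, or fill a call up. It gives the time, the measured TCP pose, the force and the opening at its end, in the units of the state.
- manip.read_state(): the state, without advancing time (a new reading comes with each control period).
- eyes.snapshot(name): name is "scene" or "side" or "wrist"; returns a dict with "pixels" (384x512x3 uint8, red, green, blue), "depth" (384x512 float32, mm along the optical axis (not along the pixel's ray), 0 where there is no reading), "fx", "fy", "cx", "cy" (pixels), "rvec" (rotation vector, rad) and "tvec" (3), from world to camera coordinates, as OpenCV has them; the wrist camera has in their place "mount" (4x4, takes a point from camera to tool coordinates, whose origin is the TCP and whose axes are the flange's). Camera axes: x right, y down, z forward; pixel columns grow to the right and rows downward; lengths in mm; the calibration is good to about 2 mm. The wrist camera is an equidistant fisheye: a pixel r from the principal point sees the ray r / f radians off the axis. A picture is of the moment at which its call begins: read the wrist's pose just before it.
- job.sign_off(): hands the job in, once; it reports no verdict.
The state is a dict: "time": time; "joint_pos": joint angles; "qvel": joint speeds; "joint_efforts": joint torques, N m; "tool_pos": TCP position; "ee_rot": TCP orientation; "contact_force": force on the tool from outside, world axes, zero at the start; "wrist_torque": the same for the moment, N m; "width": opening from 0.0 (shut) to 1.0 (fully open).
Only numpy, scipy, OpenCV 4.12 (cv2) and the standard library are available. Lean on these libraries where they do the work, as an engineer would, in place of code of your own. Each camera call takes 0.05 s, during which the arm holds its last target.

## Task

The forming press still stands jacked up with the die set inside. Crack its release valve open with the lever, only so far that the platen sinks slowly, never faster than 2 cm a second, until it is fully down, then turn the valve back and nip it shut, firmly but without forcing the seat. After that draw the die set straight out by its knob until its block lies flat on the loading ledge, clear of the platens, and leave the other things on the bench where they are.

Things in the scene. Friction and masses are not known exactly. Their poses are not given: they have to be found in the camera images.
- press: Fixed bench press: base plate 130 x 164 x 20, four posts, fixed top plate 100 x 150 (underside 201 above the table; nuts and post ends up to 248), and between them a bottle jack that carries a moving aluminium platen 100 x 150. Origin: on the table under the press's centre. z up; -x is the front, with the loading ledge; the valve lever stands out on the +y side.
- ledge (a point): Middle of the top face of the loading ledge, a fixed steel plate in front of the press: 108 (x) x 100 (y), from 52 to 160 mm in front of the press's origin, top 149 above the table, 1 mm below the platen's top when that is fully down.
- ram (a joint): How far the moving platen has sunk, in m: 0 at the start (jacked up), 0.025 when fully down (its top is then 150 mm above the table, before 175). It sinks by its own weight, which differs each time by up to a fifth, while the valve is open far enough, and stops when the valve is turned back.
- valve (a joint): Angle of the release valve, rad: 0 where the needle meets its seat; grows as it opens, the ball swinging away from the press's front, towards its +x; stop at 0.9. Starts shut, at 0 to 0.1. The platen begins to sink at 0.2 to 0.6, differently each time, and goes 0.6 to 1 mm/s faster for each 0.01 rad more.
- seat (a joint): How far the valve needle is pressed into its seat, in rad of the stem: below 0.003 unless the shut valve is turned further shut, then about 0.0015 for each N at the ball. A proper nip is 6 to 15 N at the ball (0.007 to 0.022); at 0.030, about 21 N, the seat is crushed. It springs back when the lever is let go, and the valve stays shut.
- lever_ball (a point): Centre of the black ball, 24 mm dia, on the end of the valve lever, a 10 mm rod standing up beside the press. 90 mm from the stem's axis, 115 to 130 above the table; 65 mm beyond the top plate's side. The lever leans 0.35 rad to the press's front (-x) at valve angle 0 and is upright at 0.35. It needs 2 to 4 N at the ball to turn and stays where it is left.
- valve_axis (a point): Point on the valve stem's axis in the lever's plane, 40 mm above the table: the ball circles it in the press's x-z plane. The stem lies along the press's y. Shut is felt as a firm, slightly springy stop (7 to 8 N more at the ball for each mm).
- die: Loose aluminium and acrylic die set, 0.2 kg, on the moving platen: a block 72 (x) x 80 (y) x 24 high; at its front (-x) a flat steel tang 22 wide, 8 thick, sticks out 80 mm at the bottom and bears a knob. Origin: centre of the block's underside; at the start above the press's origin within 4 mm, axes like the press's within 0.03 rad. It slides with 1 to 2 N.
- die_knob (a point): Middle of the upright steel knob on the die set's tang: 22 mm dia from 22 to 38 mm above the die set's underside, slimmer below. This point is 106 mm in front of (-x of) the die set's origin, 28 above its underside, and 56 mm in front of the top plate's edge.
- bench_block: Bystander: steel bench block, 66 x 66 x 22 mm. Origin: centre of its underside.
- brick: Bystander: pale soldering brick, 100 x 60 x 36 mm. Origin: centre of its underside.
- ring_tray: Bystander: small open black tray with rings on grey felt, 88 x 64 x 22 mm. Origin: centre of its underside.
- doming_block: Bystander: dark steel doming block, a 50 mm cube with round dimples on top, mm. Origin: centre of its underside.
- hammer: Bystander: small hammer lying flat, 200 mm long. Origin: on the table, about under its middle.
- flux_jar: Bystander: closed round jar, 48 dia x 55 tall, mm. Origin: centre of its underside.
- pliers: Bystander: pair of pliers lying flat, about 150 long mm. Origin: centre of its underside.
Mind the look-alikes: they are no part of the job. Several things have the shape of the die; the one meant has the colours described above.

How it is judged (in metres and radians):
On the way, in this order (a step that is already met when the one before it is completed fails the run):
1. the platen is on its way down with the valve cracked open (value of joint valve above 0.15 rad and value of joint ram between 0.005 and 0.021 m), for 0.2 s.
2. the platen is fully down (value of joint ram above 0.0235 m), for 0.2 s.
3. the valve is nipped shut on its seat (at least about 5 N at the ball) (value of joint valve below 0.01 rad and value of joint seat above 0.006 rad), for 0.05 s.
4. the die set's block is drawn out onto the ledge (x of die in the frame of press between -0.125 and -0.088 m and y of die in the frame of press between -0.03 and 0.03 m and z of die in the frame of press between 0.145 and 0.154 m and angle between die's own z axis and vertical below 0.06 rad), for 0.2 s.
At the end, for the whole second after the job is handed in: The platen is fully down (within 1.5 mm), the valve is shut (within 0.03 rad of its seat) after having been nipped, and the die set lies flat and still on the loading ledge, its origin 88 to 125 mm in front of the press's and within 30 mm of its middle line (all of step 4 and value of joint ram above 0.0235 m and value of joint valve below 0.03 rad and linear speed of die below 0.01 m/s); the robot touches nothing.
It fails at once if the platen sinks faster than 2.5 cm/s (velocity of joint ram above 0.025 m/s).
It fails at once if the valve is forced into its seat (over about 21 N at the ball) (value of joint seat above 0.03 rad).
It fails at once if a bystander is pushed more than 2 cm (distance of any of bench_block, brick, ring_tray, doming_block, hammer, flux_jar, pliers from where it was at the start of the episode above 0.02 m).
It also fails if it takes over 72 s, if anything falls off the work surface, if the arm or the gripper's body presses on something with over 40 N, if the wrist force passes 120 N, or if a joint passes its speed limit or range.

## Working session

There is one attempt and no reset: what is moved stays moved. The work goes in short steps, Python scripts to look and compute and a shell command to move; the robot and the scene stay as the last step left them, time stands still between calls to the robot, and variables do not carry over. Pictures are saved under pics/ and viewed, and the job is handed in when it is done.

```bash
mkdir -p pics; python3 - <<'E'
from station import manip, eyes, job
import cv2,numpy as np
s=manip.read_state(); print(s, manip.nose_length)
for n in("scene","side","wrist"):
    d=eyes.snapshot(n); cv2.imwrite(f"pics/{n}0.png",cv2.resize(d["pixels"][:,:,::-1],(800,600),interpolation=cv2.INTER_CUBIC)); np.savez(f"pics/{n}0.npz",**d)
    print(n,{k:v for k,v in d.items() if k not in("pixels","depth")})
E
```

```text
{'time': 0.0, 'joint_pos': array([-1.31906842e+00,  3.59487772e-01,  1.51143034e+00, -3.21446338e-05,
        1.27247570e+00, -1.15126831e-01]), 'qvel': array([-0.00100672, -0.00153541,  0.00149079,  0.00156482,  0.00087062,
        0.00044589]), 'joint_efforts': array([ 1.17105054e-03, -5.15368831e+01, -2.70723188e+01,  6.73072482e-02,
        3.51356668e-02, -1.77561246e-04]), 'tool_pos': array([ 215.01291868, -559.45413855,  240.82060882]), 'ee_rot': array([-8.97430621e-04,  9.83223052e-01,  1.82405094e-01, -7.67845423e-05]), 'contact_force': array([ 0.3127481 ,  0.47918811, -0.00799025]), 'wrist_torque': array([-0.06803921, -0.02082231, -0.02727886]), 'width': 1.0008933303511782} 19.0
scene {'fx': 373.9921497918879, 'fy': 373.9921497918879, 'cx': 253.69577807579816, 'cy': 195.48256689970228, 'rvec': array([ 1.38280309,  2.23833627, -0.86786434]), 'tvec': array([ 226.6801468 , -287.95709996, 1475.42267362])}
side {'fx': 385.6666095467923, 'fy': 385.6666095467923, 'cx': 254.12083789352886, 'cy': 193.41945606406404, 'rvec': array([ 0.97453204, -2.27590914,  1.21530637]), 'tvec': array([418.25814245, 300.7173328 , 804.03072572])}
wrist {'fx': 297.3186396354542, 'fy': 297.3186396354542, 'cx': 255.63205848032376, 'cy': 190.49048168839064, 'mount': array([[-1.66082828e-04, -9.68160549e-01, -2.50330029e-01,
         6.82511778e+01],
       [ 9.99999439e-01, -4.22703549e-04,  9.71366343e-04,
         3.20952139e-01],
       [-1.04625396e-03, -2.50329728e-01,  9.68160076e-01,
        -1.42591482e+02],
       [ 0.00000000e+00,  0.00000000e+00,  0.00000000e+00,
         1.00000000e+00]])}
```

View pics/scene0.png

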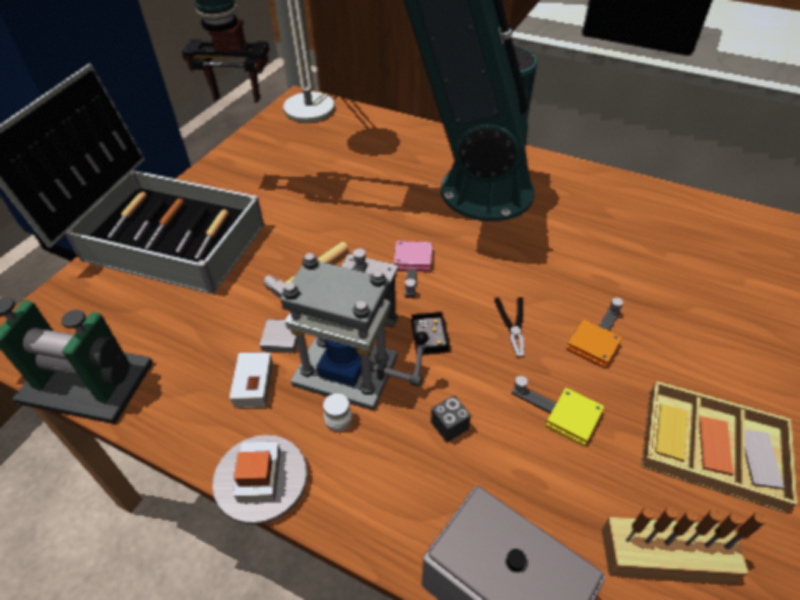

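View pics/side0.png

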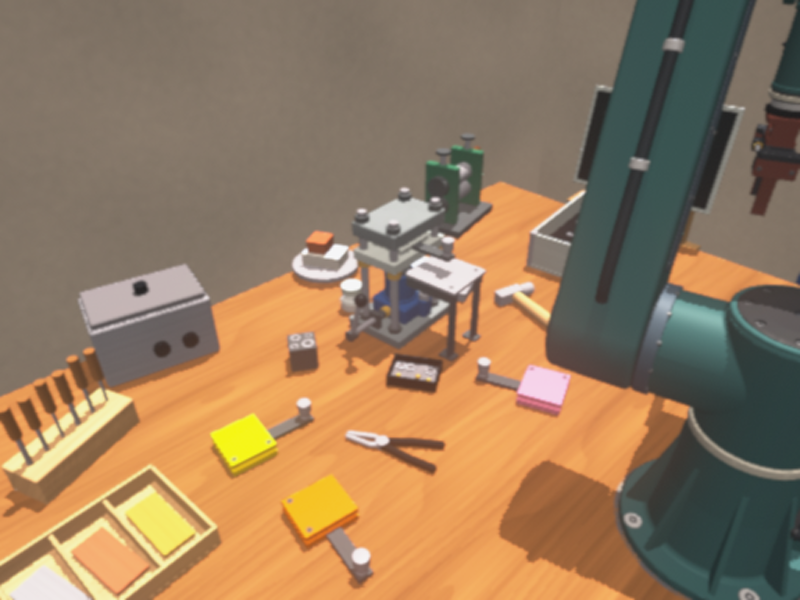

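View pics/wrist0.png

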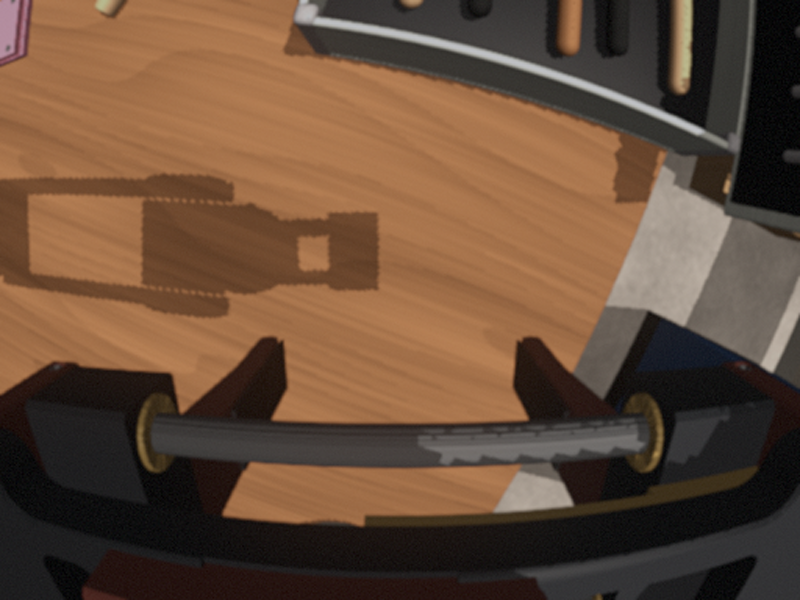

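The scene picture shows the press at (340,330), its lever ball at about (421,338), and the die knob on the ledge side at (360,258). In the side view the press is at (400,270), the knob at (447,243), and the ball dark against the press at about (352,288).

Candidates for the die (scene px):
- pink, at (413,256)
- orange, at (595,342)
- yellow, at (575,415)
- the metal and acrylic set inside the press, knob at (360,258)

By the description it is the one in the press. I'll check that with close crops.

```bash
cat > h.py <<'E'
import numpy as np,cv2
from scipy.spatial.transform import Rotation as R
def load(n): return dict(np.load(f"pics/{n}.npz"))
def cloud(d):
    v,u=np.mgrid[0:384,0:512].astype(float); z=d["depth"].astype(float)
    P=np.stack([(u-d["cx"])/d["fx"]*z,(v-d["cy"])/d["fy"]*z,z],-1)
    Rm=cv2.Rodrigues(d["rvec"])[0]
    W=(P-d["tvec"])@Rm
    W[z<=0]=np.nan
    return W
def ray(d,u,v):
    Rm=cv2.Rodrigues(d["rvec"])[0]
    c=-Rm.T@d["tvec"]; r=Rm.T@np.array([(u-d["cx"])/d["fx"],(v-d["cy"])/d["fy"],1]); return c,r/np.linalg.norm(r)
def plane(d,u,v,z):
    c,r=ray(d,u,v); return c+r*(z-c[2])/r[2]
def tri(d1,p1,d2,p2):
    A=[];c1,r1=ray(d1,*p1);c2,r2=ray(d2,*p2)
    t=np.linalg.lstsq(np.stack([r1,-r2],1),c2-c1,rcond=None)[0]
    a=c1+t[0]*r1;b=c2+t[1]*r2; return (a+b)/2,np.linalg.norm(a-b)
def proj(d,X): return cv2.projectPoints(np.float64(X).reshape(-1,3),d["rvec"],d["tvec"],np.array([[d["fx"],0,d["cx"]],[0,d["fy"],d["cy"]],[0,0,1]],float),None)[0].reshape(-1,2)
E
python3 - <<'E'
from h import *
a=load("scene0");b=load("side0")
def crop(d,x0,y0,x1,y1,f,n): cv2.imwrite(n,cv2.resize(d["pixels"][y0:y1,x0:x1,::-1],None,fx=f,fy=f,interpolation=cv2.INTER_CUBIC))
crop(a,160,145,290,275,4.5,"pics/ca.png"); crop(b,205,110,325,240,4.5,"pics/cb.png")
for n,d in(("scene",a),("side",b)):
    W=cloud(d); 
    m=(W[...,2]>205)&(W[...,2]<260)&(W[...,0]>300)&(abs(W[...,1])<400)
    m2=m
    h,e=np.histogram(W[m][:,2],bins=range(205,261,3));print(n,m.sum(),h)
    v,u=np.nonzero(m);print(u.min(),u.max(),v.min(),v.max(),np.nanmedian(W[m],0))
E
```

```text
scene 2220 [ 66  68  77  61  48  61  77 745 681  39  40 106  39  31  74   7   0   0]
43 248 159 211 [649.19095211 -36.02886724 228.81187304]
side 3787 [200 198 195 193 188 189 202 496 446 169 171 201 155 155 182 129 142 124]
0 290 48 159 [1592.44621538    2.99322884  229.14613802]
```

View pics/ca.png

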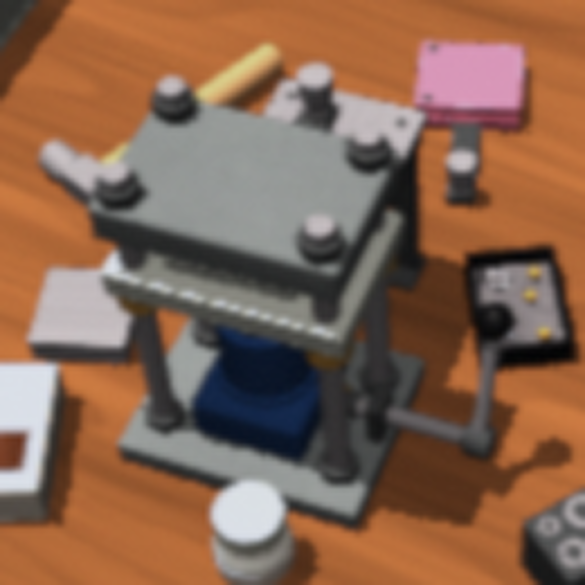

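View pics/cb.png

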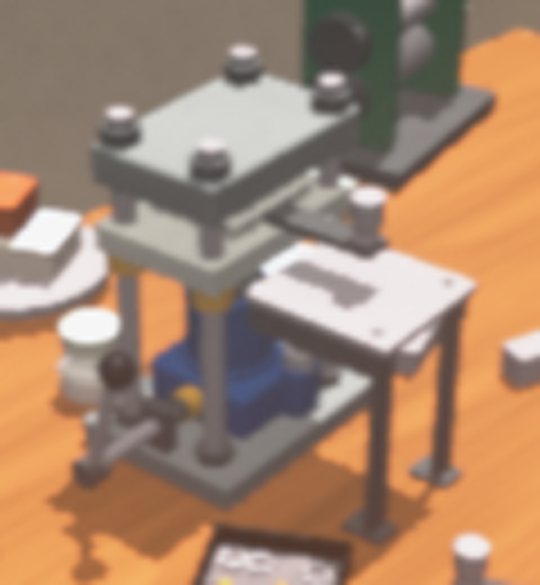

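The crops confirm the choice: the die with the steel tang sits inside the press. The knob is at scene crop (316,85) and side crop (368,200), and the ball at (493,321) and (118,370).

```bash
python3 - <<'E'
from h import *
a=load("scene0");b=load("side0")
for n,d in(("scene",a),("side",b)):
    W=cloud(d); m=(W[...,2]>222)&(W[...,2]<234)&(W[...,0]>500)&(W[...,0]<900)&(abs(W[...,1])<200)
    m=cv2.morphologyEx(m.astype(np.uint8),cv2.MORPH_OPEN,np.ones((3,3)))
    k,l,st,_=cv2.connectedComponentsWithStats(m); i=1+np.argmax(st[1:,4]); 
    P=W[l==i]; r=cv2.minAreaRect(np.float32(P[:,:2])); print(n,len(P),r,np.median(P,0))
    # ledge z ~149
    m=((W[...,2]>144)&(W[...,2]<154)&(W[...,0]>500)&(W[...,0]<650)&(abs(W[...,1])<150)).astype(np.uint8)
    m=cv2.morphologyEx(m,cv2.MORPH_OPEN,np.ones((3,3)))
    k,l,st,_=cv2.connectedComponentsWithStats(m); i=1+np.argmax(st[1:,4]); P=W[l==i];print(' ledge',len(P),cv2.minAreaRect(np.float32(P[:,:2])),np.median(P,0))
    for nm,p in(("ball",(269.6,216.3) if n=="scene" else (231.2,192.2)),("knobtop",(160+315/4.5,145+76/4.5) if n=="scene" else (205+369/4.5,110+194/4.5))):
        print('  ',nm,p,W[int(p[1]),int(p[0])])
print("ball tri",tri(a,(269.6,216.3),b,(231.2,192.2)))
print("knob tri",tri(a,(160+315/4.5,145+76/4.5),b,(205+369/4.5,110+194/4.5)))
E
```

```text
scene 1503 ((639.8738403320312, -40.09149169921875), (102.92752838134766, 149.46597290039062), 6.998987674713135) [643.12876705 -37.84696395 228.89179709]
 ledge 38 ((513.0419311523438, -96.45162963867188), (20.493183135986328, 22.984315872192383), 89.77043151855469) [511.81120186 -96.08166181 148.80262413]
   ball (269.6, 216.3) [602.09939471  96.63913847 134.86704482]
   knobtop (230.0, 161.88888888888889) [533.60312561 -54.54001124 213.27780127]
side 788 ((638.3746337890625, -36.87763977050781), (99.1473159790039, 153.77024841308594), 8.444308280944824) [634.67091959 -31.98081954 228.78819232]
 ledge 558 ((542.5964965820312, -49.955238342285156), (94.91831970214844, 102.72798156738281), 7.2608962059021) [538.50740177 -43.22786105 148.83131085]
   ball (231.2, 192.2) [589.06423312 102.40272362 132.11126532]
   knobtop (287.0, 153.11111111111111) [536.08839332 -56.21550575 211.03070399]
ball tri (array([595.73937072,  95.9162937 , 125.63157521]), np.float64(0.821746079972899))
knob tri (array([534.73908625, -54.26914189, 211.55922979]), np.float64(0.8624649438963137))
```

Press origin is about (639.5, -38.5), yaw about 0.135. The ball's measured radius and height and the knob's height fit the given sizes, which puts the valve at about 0.06 rad. I'll lift and twist first so the jaws lie along the press's x, with the camera on the outer side.

```bash
python3 -m handwheel '[{"xyz":[0,0,-0.8],"twist":0,"hand":0},{"xyz":[0,0,-0.8],"twist":-1,"hand":0},{"xyz":[0,0,-0.8],"twist":-1,"hand":0},{"xyz":[0,0,0],"twist":-1,"hand":0},{"xyz":[0,0,0],"twist":-1,"hand":0},{"xyz":[0,0,0],"twist":-1,"hand":0},{"xyz":[0,0,0],"twist":-1,"hand":0},{"xyz":[0,0,0],"twist":-1,"hand":0}]' 40
python3 -m handwheel '[{"xyz":[0,0,0],"twist":-1,"hand":0},{"xyz":[0,0,0],"twist":-1,"hand":0},{"xyz":[0,0,0],"twist":-1,"hand":0},{"xyz":[0,0,0],"twist":-1,"hand":0},{"xyz":[0,0,0],"twist":-1,"hand":0},{"xyz":[0,0,0],"twist":-1,"hand":0},{"xyz":[0,0,0],"twist":-1,"hand":0},{"xyz":[0,0,0],"twist":-1,"hand":0}]'
python3 - <<'E'
from h import *
from station import manip
s=manip.read_state();q=s["ee_rot"];Rm=R.from_quat(np.r_[q[1:],q[0]]).as_matrix()
print(s["time"],s["tool_pos"],np.arctan2(Rm[1,0],Rm[0,0]),Rm.T@(np.array([596,96,310])-s["tool_pos"]),s["width"],s["contact_force"])
E
```

```text
time: 0.95
tool_pos: [215.1, -559.8, 313.2]
ee_rot: [-0.0, 0.894, 0.448, 0.0]
contact_force: [-0.0, 0.2, 0.2]
width: 0.497
time: 1.75
tool_pos: [215.1, -559.8, 313.3]
ee_rot: [-0.0, 0.707, 0.707, 0.0]
contact_force: [-0.1, 0.1, 1.3]
width: 0.501
1.75 [ 215.10795089 -559.80017465  313.2558055 ] 1.5701033651025198 [656.06094477 380.43827303   3.73892523] 0.5007925138771868 [-0.09737557  0.12761671  1.2614407 ]
```

```bash
for i in 1; do python3 -m handwheel '[{"xyz":[0.91,0.53,0],"twist":0,"hand":0},{"xyz":[0.91,0.53,0],"twist":0,"hand":0},{"xyz":[0.91,0.53,0],"twist":0,"hand":0},{"xyz":[0.91,0.53,0],"twist":0,"hand":0},{"xyz":[0.91,0.53,0],"twist":0,"hand":0},{"xyz":[0.91,0.53,0],"twist":0,"hand":0},{"xyz":[0.91,0.53,0],"twist":0,"hand":0},{"xyz":[0.91,0.53,0],"twist":0,"hand":0}]'; done
python3 -m handwheel '[{"xyz":[0.91,0.53,0],"twist":0,"hand":0},{"xyz":[0.91,0.53,0],"twist":0,"hand":0},{"xyz":[0.91,0.53,0],"twist":0,"hand":0},{"xyz":[0.91,0.53,0],"twist":0,"hand":0},{"xyz":[0.91,0.53,0],"twist":0,"hand":0},{"xyz":[0.91,0.53,0],"twist":0,"hand":0},{"xyz":[0.91,0.53,0],"twist":0,"hand":0},{"xyz":[0.91,0.53,0],"twist":0,"hand":0}]'
python3 -m handwheel '[{"xyz":[0.91,0.53,0],"twist":0,"hand":0},{"xyz":[0.91,0.53,0],"twist":0,"hand":0},{"xyz":[0.91,0.53,0],"twist":0,"hand":0},{"xyz":[0.91,0.53,0],"twist":0,"hand":0},{"xyz":[0.91,0.53,0],"twist":0,"hand":0},{"xyz":[0.91,0.53,0],"twist":0,"hand":0},{"xyz":[0.91,0.53,0],"twist":-0.85,"hand":0},{"xyz":[0.91,0.53,0],"twist":-0.85,"hand":0}]'
python3 - <<'E'
from h import *
from station import manip,eyes
s=manip.read_state();q=s["ee_rot"];Rm=R.from_quat(np.r_[q[1:],q[0]]).as_matrix()
print(s["time"],s["tool_pos"],np.arctan2(Rm[1,0],Rm[0,0]),Rm.T@(np.array([596,96,134])-s["tool_pos"]),s["width"],s["contact_force"])
for n in("side","wrist","scene"):
  d=eyes.snapshot(n); cv2.imwrite(f"pics/{n}1.png",cv2.resize(d["pixels"][:,:,::-1],(800,600)));np.savez(f"pics/{n}1.npz",**d)
E
```

```text
time: 2.55
tool_pos: [343.6, -340.9, 313.4]
ee_rot: [-0.0, 0.709, 0.706, 0.0]
contact_force: [0.0, 0.3, 0.9]
width: 0.501
time: 3.35
tool_pos: [471.6, -123.0, 313.5]
ee_rot: [-0.0, 0.709, 0.706, -0.0]
contact_force: [0.3, -0.0, 0.2]
width: 0.503
time: 4.15
tool_pos: [598.0, 95.8, 313.3]
ee_rot: [-0.0, 0.658, 0.753, -0.0]
contact_force: [-0.3, -0.3, -1.0]
width: 0.502
4.15 [597.95565229  95.77502605 313.31049537] 1.7055081530251825 [  0.48017507  -1.8148838  179.31147361] 0.5016671718143969 [-0.28419429 -0.31077423 -0.99115178]
```

View pics/side1.png

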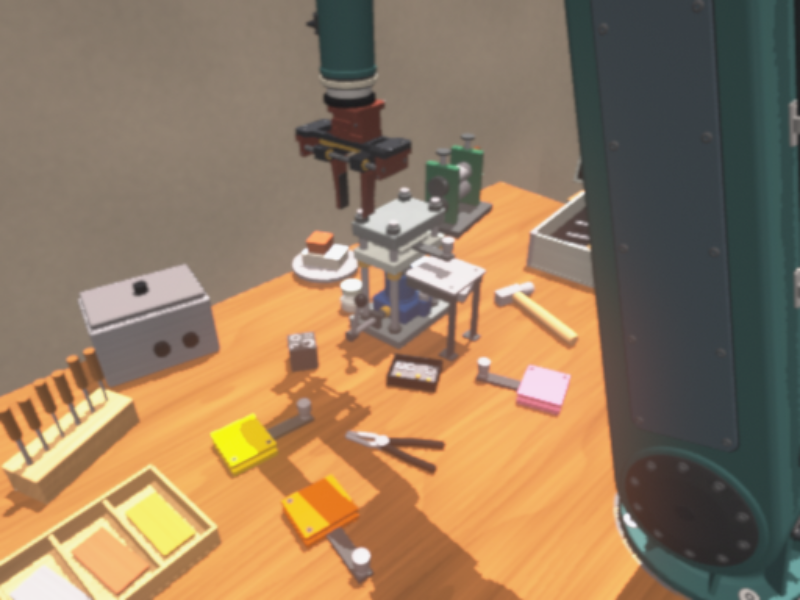

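View pics/wrist1.png

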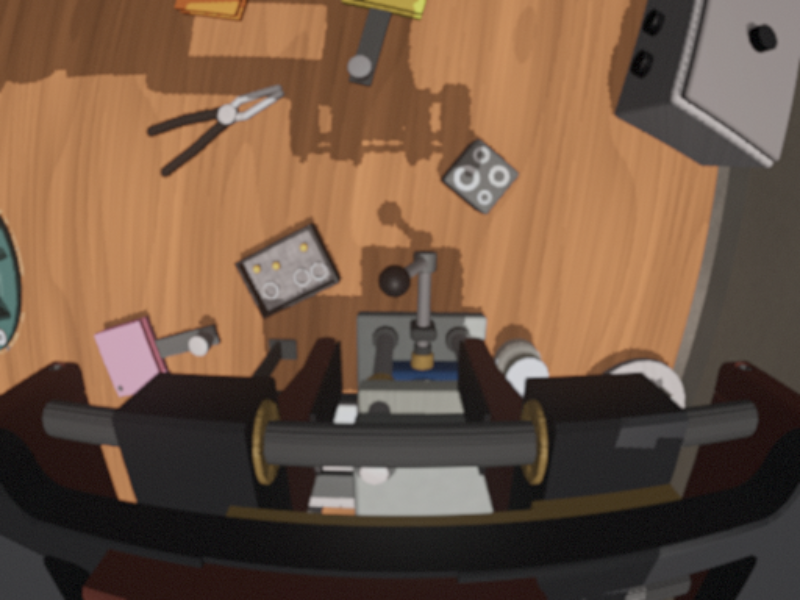

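View pics/scene1.png

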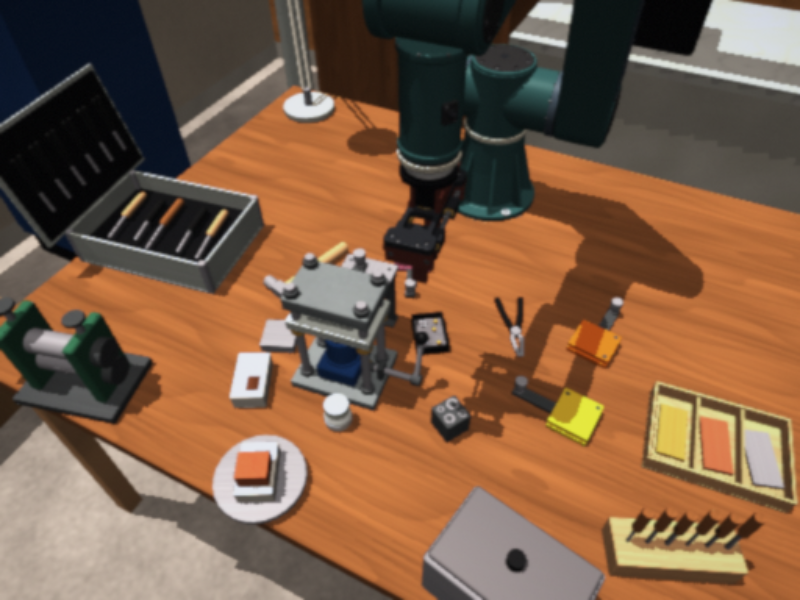

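The wrist picture shows the ball at (395,281), between the jaws' plane and the press. I'll cross-check its position by ray.

```bash
cat >> h.py <<'E'
def wray(d,s,u,v):
    q=s["ee_rot"];Rm=R.from_quat(np.r_[q[1:],q[0]]).as_matrix()
    x,y=(u-d["cx"]),(v-d["cy"]); r=np.hypot(x,y); th=r/d["fx"]
    k=np.array([np.sin(th)*x/r,np.sin(th)*y/r,np.cos(th)])
    M=d["mount"]; o=Rm@M[:3,3]+s["tool_pos"]; return o,Rm@M[:3,:3]@k
E
python3 - <<'E'
from h import *
from station import manip,eyes
s=manip.read_state();d=load("wrist1")
g=cv2.cvtColor(d["pixels"],cv2.COLOR_RGB2GRAY)[165:195,235:270]; v,u=np.nonzero(g<45);u0,v0=u.mean()+235,v.mean()+165;print(u0,v0,len(u))
o,k=wray(d,s,u0,v0);print(o+k*(126-o[2])/k[2])
E
```

```text
251.97058823529412 178.4607843137255 204
[594.1744182   91.87496091 126.        ]
```

Two estimates, (596,96) and (594,92), agree within tolerance. Descending over the ball.

```bash
python3 -m handwheel '[{"xyz":[-0.04,-0.1,0.8],"twist":0,"hand":0},{"xyz":[0,0,0.85],"twist":0,"hand":0},{"xyz":[0,0,0.85],"twist":0,"hand":0},{"xyz":[0,0,0.85],"twist":0,"hand":0},{"xyz":[0,0,0.85],"twist":0,"hand":0},{"xyz":[0,0,0.85],"twist":0,"hand":0},{"xyz":[0,0,0.7],"twist":0,"hand":0},{"xyz":[0,0,0.25],"twist":0,"hand":0}]' 40
python3 - <<'E'
from h import *
from station import manip,eyes
s=manip.read_state();print(s["tool_pos"],s["contact_force"])
for n in("side","wrist","scene"):
  d=eyes.snapshot(n); cv2.imwrite(f"pics/{n}2.png",cv2.resize(d["pixels"][:,:,::-1],(800,600)));np.savez(f"pics/{n}2.npz",**d)
  if n!="wrist":
    c=d["pixels"][100:240,200:330] if n=="side" else d["pixels"][140:280,160:290]
    cv2.imwrite(f"pics/{n}2c.png",cv2.resize(c[:,:,::-1],None,fx=4,fy=4,interpolation=cv2.INTER_CUBIC))
E
```

```text
time: 5.1
tool_pos: [592.5, 91.8, 131.5]
ee_rot: [-0.002, 0.66, 0.752, -0.002]
contact_force: [0.5, -0.2, -0.6]
width: 0.502
[592.49103384  91.81462792 131.51742753] [ 0.45562296 -0.23493701 -0.58619564]
```

View pics/side2c.png

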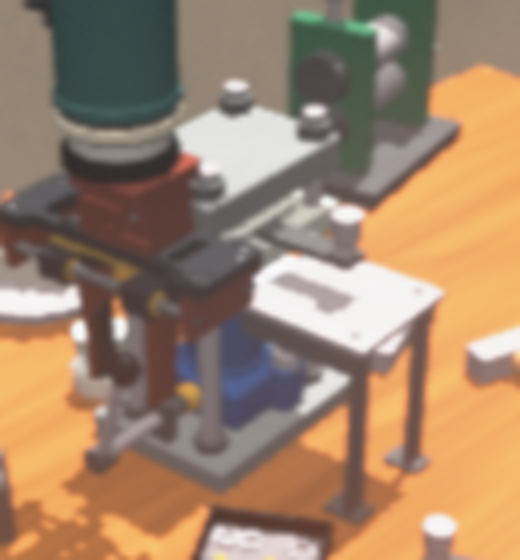

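View pics/wrist2.png

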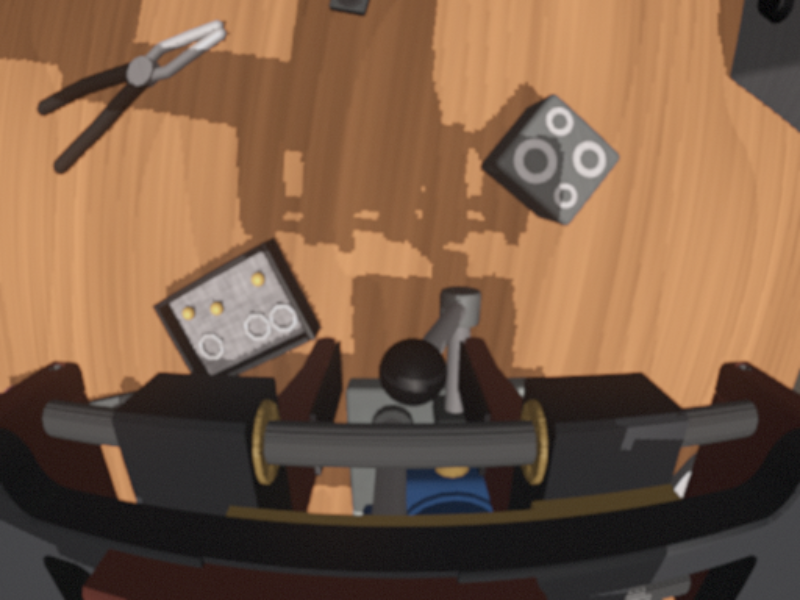

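View pics/scene2c.png

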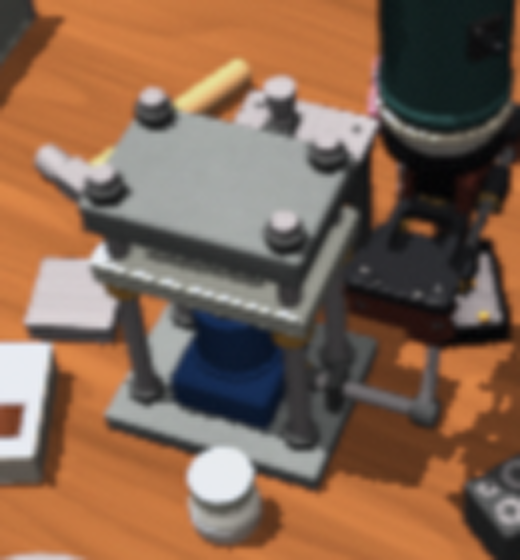

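The ball sits between the fingers, at wrist (413,371). Scene and side views both still show the platen's edge and the knob, so I can monitor the sink there.

```bash
cat >> h.py <<'E'
PO=np.array([639.5,-38.5,0.]);PY=0.135
def loc(W): 
    c,s=np.cos(PY),np.sin(PY); D=W-PO; return np.stack([D[...,0]*c+D[...,1]*s,-D[...,0]*s+D[...,1]*c,D[...,2]],-1)
def mon(tag=None):
    from station import manip,eyes
    s=manip.read_state();f=s["contact_force"];l=loc(s["tool_pos"]);c,sn=np.cos(PY),np.sin(PY)
    out=[f"t{s['time']:.2f} tcp_loc {np.round(l,1)} Fx {f[0]*c+f[1]*sn:.1f} Fy {-f[0]*sn+f[1]*c:.1f} Fz {f[2]:.1f} w {s['width']*88:.1f}"]
    for n in("scene","side"):
        d=eyes.snapshot(n);L=loc(cloud(d))
        m=(abs(L[...,0]+106)<16)&(abs(L[...,1])<18)&(L[...,2]>165)&(L[...,2]<225)
        k=L[m];out.append(f"{n} knob z95 {np.percentile(k[:,2],95):.1f}" if len(k)>5 else n+" knob -")
        if n=="scene":
            m=(L[...,0]>30)&(L[...,0]<58)&(abs(L[...,1])<40)&(L[...,2]<197)&(L[...,2]>120)
            k=L[m]; out.append(f"plat z95 {np.percentile(k[:,2],95):.1f} z5 {np.percentile(k[:,2],5):.1f} n{len(k)}")
        if tag: np.savez(f"pics/{n}{tag}.npz",**d); cv2.imwrite(f"pics/{n}{tag}.png",cv2.resize(d["pixels"][100:250,150:330,::-1],None,fx=4,fy=4,interpolation=cv2.INTER_CUBIC))
    print(" | ".join(out))
E
python3 - <<'E'
from h import *
from station import manip
s=manip.read_state();d=load("wrist2");o,k=wray(d,s,413/800*512,371/600*384)
P=o+k*(126-o[2])/k[2];print(P,loc(P),loc(s["tool_pos"]))
mon()
E
```

```text
[599.17537866  95.144123   126.        ] [-21.97051689 137.85544272 126.        ] [-26.99675561 135.80627523 133.88235281]
t5.25 tcp_loc [-27.  135.8 133.9] Fx 0.6 Fy 0.4 Fz -0.3 w 43.8 | scene knob z95 213.4 | plat z95 182.0 z5 157.8 n340 | side knob z95 212.8
```

```bash
python3 -m handwheel '[{"xyz":[0.05,0.13,0],"twist":0,"hand":-0.2},{"xyz":[0,0,0],"twist":0,"hand":-0.3},{"xyz":[0,0,0],"twist":0,"hand":-0.4},{"xyz":[0,0,0],"twist":0,"hand":-0.4},{"xyz":[0,0,0],"twist":0,"hand":-0.4},{"xyz":[0,0,0],"twist":0,"hand":-0.4},{"xyz":[0,0,0],"twist":0,"hand":-0.4},{"xyz":[0,0,0],"twist":0,"hand":-0.4}]' 40
python3 - <<'E'
from h import *
mon()
from station import eyes,manip
d=eyes.snapshot("wrist");cv2.imwrite("pics/w3.png",cv2.resize(d["pixels"][180:300,170:350,::-1],None,fx=4,fy=4))
E
```

```text
time: 6.15
tool_pos: [598.1, 95.1, 133.7]
ee_rot: [-0.0, 0.659, 0.752, -0.0]
contact_force: [-1.2, -0.1, 1.2]
width: 0.298
t6.15 tcp_loc [-23.  137.9 133.7] Fx -1.2 Fy 0.1 Fz 1.2 w 26.3 | scene knob z95 213.1 | plat z95 181.6 z5 157.9 n338 | side knob z95 212.3
```

View pics/w3.png

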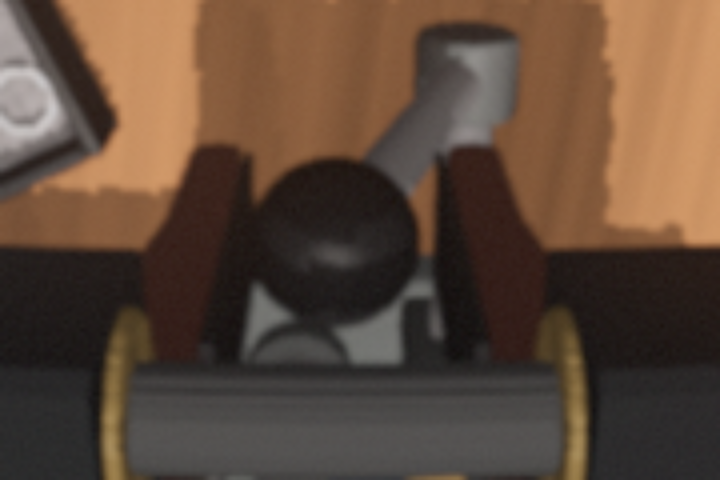

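The ball is caged with the rear finger touching it. Open to just under 0.2 rad first.

```bash
python3 -m handwheel '[{"xyz":[0,0.05,0],"twist":0,"hand":-0.4},{"xyz":[0,0.05,0],"twist":0,"hand":-0.4},{"xyz":[0,0.05,0],"twist":0,"hand":-0.4},{"xyz":[0,0.05,0],"twist":0,"hand":-0.4},{"xyz":[0,0.05,0],"twist":0,"hand":-0.4},{"xyz":[0,0.05,0],"twist":0,"hand":-0.4},{"xyz":[0,0.03,0],"twist":0,"hand":-0.4},{"xyz":[0,0,0],"twist":0,"hand":-0.4}]'
python3 - <<'E'
from h import *
mon()
E
```

```text
time: 7.1
tool_pos: [608.6, 96.4, 133.7]
ee_rot: [0.0, 0.659, 0.752, 0.0]
contact_force: [-1.6, 0.8, 1.8]
width: 0.303
t7.10 tcp_loc [-12.5 137.8 133.7] Fx -1.5 Fy 1.0 Fz 1.8 w 26.7 | scene knob z95 212.8 | plat z95 182.4 z5 157.6 n340 | side knob z95 211.9
```

```bash
python3 -m handwheel '[{"xyz":[0,0.03,0],"twist":0,"hand":-0.4},{"xyz":[0,0.03,0],"twist":0,"hand":-0.4},{"xyz":[0,0.03,0],"twist":0,"hand":-0.4},{"xyz":[0,0.03,0],"twist":0,"hand":-0.4},{"xyz":[0,0,0],"twist":0,"hand":-0.4},{"xyz":[0,0,0],"twist":0,"hand":-0.4},{"xyz":[0,0,0],"twist":0,"hand":-0.4},{"xyz":[0,0,0],"twist":0,"hand":-0.4}]'
python3 - <<'E'
from h import *
mon()
E
```

```text
time: 8.0
tool_pos: [611.9, 96.9, 133.7]
ee_rot: [0.0, 0.659, 0.752, 0.0]
contact_force: [-2.1, 0.3, 2.1]
width: 0.3
t8.00 tcp_loc [ -9.1 137.8 133.7] Fx -2.0 Fy 0.6 Fz 2.1 w 26.4 | scene knob z95 213.5 | plat z95 181.9 z5 158.1 n341 | side knob z95 211.9
```

```bash
python3 -m handwheel '[{"xyz":[0,0.03,0],"twist":0,"hand":-0.4},{"xyz":[0,0.03,0],"twist":0,"hand":-0.4},{"xyz":[0,0.03,0],"twist":0,"hand":-0.4},{"xyz":[0,0.03,0],"twist":0,"hand":-0.4},{"xyz":[0,0,0],"twist":0,"hand":-0.4},{"xyz":[0,0,0],"twist":0,"hand":-0.4},{"xyz":[0,0,0],"twist":0,"hand":-0.4},{"xyz":[0,0,0],"twist":0,"hand":-0.4}]'
python3 - <<'E'
from h import *
mon()
E
```

```text
time: 8.9
tool_pos: [615.5, 97.3, 133.7]
ee_rot: [0.0, 0.659, 0.752, 0.0]
contact_force: [-1.7, -0.6, 1.1]
width: 0.304
t8.90 tcp_loc [ -5.5 137.8 133.7] Fx -1.8 Fy -0.3 Fz 1.1 w 26.7 | scene knob z95 211.7 | plat z95 182.1 z5 156.9 n348 | side knob z95 211.5
```

```bash
python3 -m handwheel '[{"xyz":[0,0.03,0],"twist":0,"hand":-0.4},{"xyz":[0,0.02,0],"twist":0,"hand":-0.4},{"xyz":[0,0,0],"twist":0,"hand":-0.4},{"xyz":[0,0,0],"twist":0,"hand":-0.4},{"xyz":[0,0,0],"twist":0,"hand":-0.4},{"xyz":[0,0,0],"twist":0,"hand":-0.4},{"xyz":[0,0,0],"twist":0,"hand":-0.4},{"xyz":[0,0,0],"twist":0,"hand":-0.4}]'
python3 - <<'E'
from h import *
mon("a")
E
```

```text
time: 9.8
tool_pos: [616.8, 97.5, 133.7]
ee_rot: [-0.0, 0.659, 0.752, 0.0]
contact_force: [-2.7, 0.4, 2.1]
width: 0.299
t9.80 tcp_loc [ -4.2 137.8 133.7] Fx -2.6 Fy 0.8 Fz 2.1 w 26.3 | scene knob z95 209.5 | plat z95 180.3 z5 154.2 n362 | side knob z95 208.9
```

The platen is sinking at about 3 mm/s. Open a little more.

```bash
python3 -m handwheel '[{"xyz":[0,0.03,0],"twist":0,"hand":-0.4},{"xyz":[0,0.03,0],"twist":0,"hand":-0.4},{"xyz":[0,0.03,0],"twist":0,"hand":-0.4},{"xyz":[0,0.03,0],"twist":0,"hand":-0.4},{"xyz":[0,0,0],"twist":0,"hand":-0.4},{"xyz":[0,0,0],"twist":0,"hand":-0.4},{"xyz":[0,0,0],"twist":0,"hand":-0.4},{"xyz":[0,0,0],"twist":0,"hand":-0.4}]'
python3 - <<'E'
from h import *
mon("b")
E
```

```text
time: 10.7
tool_pos: [620.6, 98.0, 133.7]
ee_rot: [0.0, 0.659, 0.752, 0.0]
contact_force: [-1.2, -0.2, 0.9]
width: 0.303
t10.70 tcp_loc [ -0.4 137.8 133.7] Fx -1.2 Fy 0.0 Fz 0.9 w 26.7 | scene knob z95 206.0 | plat z95 177.3 z5 150.8 n383 | side knob z95 204.5
```

```bash
python3 -m handwheel '[{"xyz":[0,0,0],"twist":0,"hand":-0.4},{"xyz":[0,0,0],"twist":0,"hand":-0.4},{"xyz":[0,0,0],"twist":0,"hand":-0.4},{"xyz":[0,0,0],"twist":0,"hand":-0.4},{"xyz":[0,0,0],"twist":0,"hand":-0.4},{"xyz":[0,0,0],"twist":0,"hand":-0.4},{"xyz":[0,0,0],"twist":0,"hand":-0.4},{"xyz":[0,0,0],"twist":0,"hand":-0.4}]'
python3 - <<'E'
from h import *
mon()
E
python3 -m handwheel '[{"xyz":[0,0,0],"twist":0,"hand":-0.4},{"xyz":[0,0,0],"twist":0,"hand":-0.4},{"xyz":[0,0,0],"twist":0,"hand":-0.4},{"xyz":[0,0,0],"twist":0,"hand":-0.4},{"xyz":[0,0,0],"twist":0,"hand":-0.4},{"xyz":[0,0,0],"twist":0,"hand":-0.4},{"xyz":[0,0,0],"twist":0,"hand":-0.4},{"xyz":[0,0,0],"twist":0,"hand":-0.4}]'
python3 - <<'E'
from h import *
mon()
E
python3 -m handwheel '[{"xyz":[0,0,0],"twist":0,"hand":-0.4},{"xyz":[0,0,0],"twist":0,"hand":-0.4},{"xyz":[0,0,0],"twist":0,"hand":-0.4},{"xyz":[0,0,0],"twist":0,"hand":-0.4},{"xyz":[0,0,0],"twist":0,"hand":-0.4},{"xyz":[0,0,0],"twist":0,"hand":-0.4},{"xyz":[0,0,0],"twist":0,"hand":-0.4},{"xyz":[0,0,0],"twist":0,"hand":-0.4}]'
python3 - <<'E'
from h import *
mon()
E
```

```text
time: 11.6
tool_pos: [620.4, 98.0, 133.7]
ee_rot: [-0.0, 0.659, 0.752, 0.0]
contact_force: [0.2, 0.6, -0.4]
width: 0.3
t11.60 tcp_loc [ -0.5 137.8 133.7] Fx 0.2 Fy 0.5 Fz -0.4 w 26.4 | scene knob z95 200.2 | plat z95 180.9 z5 146.0 n417 | side knob z95 200.0
time: 12.5
tool_pos: [620.3, 98.0, 133.7]
ee_rot: [-0.0, 0.659, 0.752, 0.0]
contact_force: [-0.5, 0.1, -0.4]
width: 0.299
t12.50 tcp_loc [ -0.6 137.8 133.7] Fx -0.4 Fy 0.2 Fz -0.4 w 26.3 | scene knob z95 196.5 | plat z95 180.2 z5 140.9 n445 | side knob z95 194.6
time: 13.4
tool_pos: [620.3, 98.0, 133.7]
ee_rot: [-0.0, 0.659, 0.752, 0.0]
contact_force: [0.2, 0.8, 0.6]
width: 0.3
t13.40 tcp_loc [ -0.6 137.8 133.7] Fx 0.3 Fy 0.8 Fz 0.6 w 26.4 | scene knob z95 191.3 | plat z95 175.7 z5 136.4 n456 | side knob z95 189.5
```

A steady 5.5 mm/s or so; hold until the knob settles.

```bash
python3 -m handwheel '[{"xyz":[0,0,0],"twist":0,"hand":-0.4},{"xyz":[0,0,0],"twist":0,"hand":-0.4},{"xyz":[0,0,0],"twist":0,"hand":-0.4},{"xyz":[0,0,0],"twist":0,"hand":-0.4},{"xyz":[0,0,0],"twist":0,"hand":-0.4},{"xyz":[0,0,0],"twist":0,"hand":-0.4},{"xyz":[0,0,0],"twist":0,"hand":-0.4},{"xyz":[0,0,0],"twist":0,"hand":-0.4}]'
python3 - <<'E'
from h import *
mon()
E
python3 -m handwheel '[{"xyz":[0,0,0],"twist":0,"hand":-0.4},{"xyz":[0,0,0],"twist":0,"hand":-0.4},{"xyz":[0,0,0],"twist":0,"hand":-0.4},{"xyz":[0,0,0],"twist":0,"hand":-0.4},{"xyz":[0,0,0],"twist":0,"hand":-0.4},{"xyz":[0,0,0],"twist":0,"hand":-0.4},{"xyz":[0,0,0],"twist":0,"hand":-0.4},{"xyz":[0,0,0],"twist":0,"hand":-0.4}]'
python3 - <<'E'
from h import *
mon("c")
E
```

```text
time: 14.3
tool_pos: [620.3, 98.0, 133.7]
ee_rot: [-0.0, 0.659, 0.752, 0.0]
contact_force: [-0.0, -0.7, 0.8]
width: 0.298
t14.30 tcp_loc [ -0.6 137.8 133.7] Fx -0.1 Fy -0.7 Fz 0.8 w 26.2 | scene knob z95 189.7 | plat z95 174.5 z5 134.9 n458 | side knob z95 189.1
time: 15.2
tool_pos: [620.3, 98.0, 133.7]
ee_rot: [-0.0, 0.659, 0.752, 0.0]
contact_force: [0.3, 0.8, 0.4]
width: 0.301
t15.20 tcp_loc [ -0.6 137.8 133.7] Fx 0.4 Fy 0.7 Fz 0.4 w 26.5 | scene knob z95 189.5 | plat z95 174.3 z5 135.0 n459 | side knob z95 188.5
```

View pics/sidec.png

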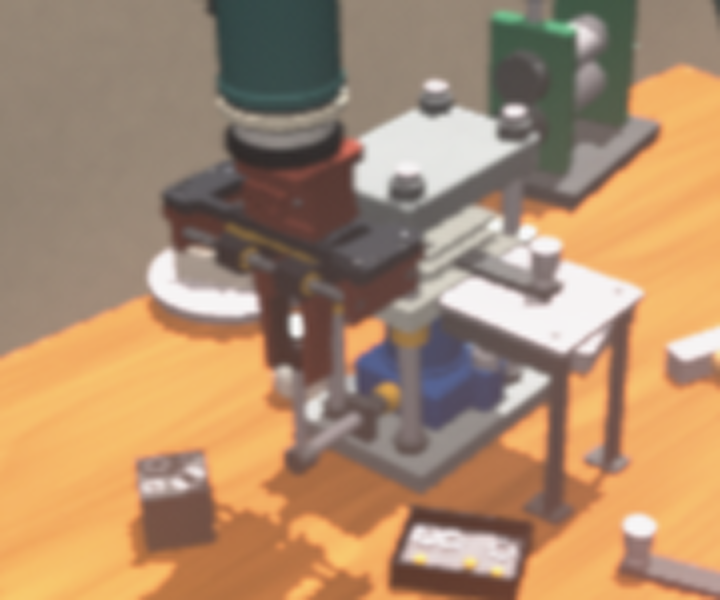

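The side picture shows the platen flush with the ledge, and the knob has settled at 189 (was 213), so it is fully down. Now swing the lever back.

```bash
python3 -m handwheel '[{"xyz":[0,-0.1,0],"twist":0,"hand":-0.4},{"xyz":[0,-0.1,0],"twist":0,"hand":-0.4},{"xyz":[0,-0.1,0],"twist":0,"hand":-0.4},{"xyz":[0,-0.1,0],"twist":0,"hand":-0.4},{"xyz":[0,-0.1,0],"twist":0,"hand":-0.4},{"xyz":[0,-0.1,0],"twist":0,"hand":-0.4},{"xyz":[0,-0.1,0],"twist":0,"hand":-0.4},{"xyz":[0,-0.1,0],"twist":0,"hand":-0.4}]'
python3 -m handwheel '[{"xyz":[0,-0.04,0],"twist":0,"hand":-0.4},{"xyz":[0,-0.04,0],"twist":0,"hand":-0.4},{"xyz":[0,0,0],"twist":0,"hand":-0.4},{"xyz":[0,0,0],"twist":0,"hand":-0.4},{"xyz":[0,0,0],"twist":0,"hand":-0.4},{"xyz":[0,0,0],"twist":0,"hand":-0.4},{"xyz":[0,0,0],"twist":0,"hand":-0.4},{"xyz":[0,0,0],"twist":0,"hand":-0.4}]'
python3 - <<'E'
from h import *
mon()
E
```

```text
time: 16.1
tool_pos: [596.1, 94.8, 133.4]
ee_rot: [-0.0, 0.659, 0.752, -0.0]
contact_force: [2.4, 0.9, -2.9]
width: 0.299
time: 16.9
tool_pos: [594.0, 94.5, 133.7]
ee_rot: [-0.0, 0.659, 0.752, -0.0]
contact_force: [1.1, -0.3, 0.4]
width: 0.305
t16.90 tcp_loc [-27.2 137.9 133.7] Fx 1.1 Fy -0.5 Fz 0.4 w 26.8 | scene knob z95 189.8 | plat z95 174.3 z5 134.9 n454 | side knob z95 188.8
```

```bash
python3 -m handwheel '[{"xyz":[0,-0.02,0],"twist":0,"hand":-0.4},{"xyz":[0,-0.02,0],"twist":0,"hand":-0.4},{"xyz":[0,-0.02,0],"twist":0,"hand":-0.4},{"xyz":[0,0,0],"twist":0,"hand":-0.4},{"xyz":[0,0,0],"twist":0,"hand":-0.4},{"xyz":[0,0,0],"twist":0,"hand":-0.4},{"xyz":[0,0,0],"twist":0,"hand":-0.4},{"xyz":[0,0,0],"twist":0,"hand":-0.4}]'
python3 -c "
from h import *
from station import manip
s=manip.read_state();print(loc(s['tool_pos']),s['contact_force'])"
```

```text
time: 17.8
tool_pos: [592.4, 94.2, 133.7]
ee_rot: [-0.0, 0.659, 0.752, 0.0]
contact_force: [1.9, 0.5, -2.2]
width: 0.299
[-28.7734186  137.85923905 133.67208905] [ 1.91397166  0.4905087  -2.24878157]
```

```bash
python3 -m handwheel '[{"xyz":[0,-0.02,0],"twist":0,"hand":-0.4},{"xyz":[0,-0.02,0],"twist":0,"hand":-0.4},{"xyz":[0,0,0],"twist":0,"hand":-0.4},{"xyz":[0,0,0],"twist":0,"hand":-0.4},{"xyz":[0,0,0],"twist":0,"hand":-0.4},{"xyz":[0,0,0],"twist":0,"hand":-0.4},{"xyz":[0,0,0],"twist":0,"hand":-0.4},{"xyz":[0,0,0],"twist":0,"hand":-0.4}]'
python3 -c "
from h import *
from station import manip
s=manip.read_state();print(loc(s['tool_pos']),s['contact_force'])"
```

```text
time: 18.6
tool_pos: [591.1, 94.1, 133.7]
ee_rot: [-0.0, 0.659, 0.752, -0.0]
contact_force: [1.7, 0.4, -2.0]
width: 0.3
[-30.07890934 137.8933248  133.67059146] [ 1.72078229  0.40476625 -2.02693608]
```

```bash
python3 -m handwheel '[{"xyz":[0,-0.02,0],"twist":0,"hand":-0.4},{"xyz":[0,-0.02,0],"twist":0,"hand":-0.4},{"xyz":[0,0,0],"twist":0,"hand":-0.4},{"xyz":[0,0,0],"twist":0,"hand":-0.4},{"xyz":[0,0,0],"twist":0,"hand":-0.4},{"xyz":[0,0,0],"twist":0,"hand":-0.4},{"xyz":[0,0,0],"twist":0,"hand":-0.4},{"xyz":[0,0,0],"twist":0,"hand":-0.4}]'
python3 -c "
from h import *
from station import manip
s=manip.read_state();print(loc(s['tool_pos']),s['contact_force'])"
```

```text
time: 19.4
tool_pos: [590.5, 94.0, 133.7]
ee_rot: [0.0, 0.659, 0.752, 0.0]
contact_force: [5.1, -0.2, -4.8]
width: 0.303
[-30.68627105 137.90687413 133.72531603] [ 5.07234828 -0.22021907 -4.82797679]
```

```bash
python3 -m handwheel '[{"xyz":[0,0,0.02],"twist":0,"hand":-0.4},{"xyz":[0,-0.02,0.01],"twist":0,"hand":-0.4},{"xyz":[0,0,0],"twist":0,"hand":-0.4},{"xyz":[0,0,0],"twist":0,"hand":-0.4},{"xyz":[0,0,0],"twist":0,"hand":-0.4},{"xyz":[0,0,0],"twist":0,"hand":-0.4},{"xyz":[0,0,0],"twist":0,"hand":-0.4},{"xyz":[0,0,0],"twist":0,"hand":-0.4}]'
python3 -c "
from h import *
from station import manip
s=manip.read_state();print(loc(s['tool_pos']),s['contact_force'])"
```

```text
time: 20.2
tool_pos: [590.4, 94.0, 133.4]
ee_rot: [0.001, 0.659, 0.752, 0.001]
contact_force: [5.9, 1.2, 0.8]
width: 0.301
[-30.86163026 137.873905   133.43447896] [5.94037282 1.16635359 0.84256046]
```

```bash
python3 -m handwheel '[{"xyz":[0,-0.02,0.01],"twist":0,"hand":-0.4},{"xyz":[0,-0.01,0],"twist":0,"hand":-0.4},{"xyz":[0,0,0],"twist":0,"hand":-0.4},{"xyz":[0,0,0],"twist":0,"hand":-0.4},{"xyz":[0,0,0],"twist":0,"hand":-0.4},{"xyz":[0,0,0],"twist":0,"hand":-0.4},{"xyz":[0,0,0],"twist":0,"hand":-0.4},{"xyz":[0,0,0],"twist":0,"hand":-0.4}]'
python3 -c "
from h import *
from station import manip
s=manip.read_state();print(loc(s['tool_pos']),s['contact_force'])"
```

```text
time: 21.0
tool_pos: [590.2, 93.9, 133.4]
ee_rot: [0.001, 0.659, 0.752, 0.001]
contact_force: [5.9, 2.0, 0.5]
width: 0.303
[-31.05247855 137.85073508 133.39531542] [5.88190362 1.95572788 0.5073066 ]
```

```bash
python3 -m handwheel '[{"xyz":[0,-0.02,0],"twist":0,"hand":-0.4},{"xyz":[0,-0.02,0],"twist":0,"hand":-0.4},{"xyz":[0,0,0],"twist":0,"hand":-0.4},{"xyz":[0,0,0],"twist":0,"hand":-0.4},{"xyz":[0,0,0],"twist":0,"hand":-0.4},{"xyz":[0,0,0],"twist":0,"hand":-0.4},{"xyz":[0,0,0],"twist":0,"hand":-0.4},{"xyz":[0,0,0],"twist":0,"hand":-0.4}]'
python3 -c "
from h import *
from station import manip
s=manip.read_state();print(loc(s['tool_pos']),s['contact_force'])"
```

```text
time: 21.8
tool_pos: [589.9, 93.9, 133.4]
ee_rot: [0.002, 0.659, 0.752, 0.002]
contact_force: [8.4, 2.2, -2.3]
width: 0.301
[-31.37213832 137.84431315 133.41741595] [ 8.36067113  2.1542125  -2.26743032]
```

```bash
python3 -m handwheel '[{"xyz":[0,-0.02,0.01],"twist":0,"hand":-0.4},{"xyz":[0,-0.02,0.01],"twist":0,"hand":-0.4},{"xyz":[0,0,0],"twist":0,"hand":-0.4},{"xyz":[0,0,0],"twist":0,"hand":-0.4},{"xyz":[0,0,0],"twist":0,"hand":-0.4},{"xyz":[0,0,0],"twist":0,"hand":-0.4},{"xyz":[0,0,0],"twist":0,"hand":-0.4},{"xyz":[0,0,0],"twist":0,"hand":-0.4}]'
python3 -c "
from h import *
from station import manip
s=manip.read_state();print(loc(s['tool_pos']),s['contact_force'])"
```

```text
time: 22.6
tool_pos: [589.6, 93.8, 133.3]
ee_rot: [0.002, 0.659, 0.752, 0.003]
contact_force: [9.5, 1.9, -1.0]
width: 0.3
[-31.61567844 137.84839138 133.2968644 ] [ 9.54914783  1.94006039 -1.03241787]
```

```bash
python3 -m handwheel '[{"xyz":[0,-0.02,0.01],"twist":0,"hand":-0.4},{"xyz":[0,-0.02,0.01],"twist":0,"hand":-0.4},{"xyz":[0,-0.01,0],"twist":0,"hand":-0.4},{"xyz":[0,0,0],"twist":0,"hand":-0.4},{"xyz":[0,0,0],"twist":0,"hand":-0.4},{"xyz":[0,0,0],"twist":0,"hand":-0.4},{"xyz":[0,0,0],"twist":0,"hand":-0.4},{"xyz":[0,0,0],"twist":0,"hand":-0.4}]'
python3 -c "
from h import *
from station import manip
s=manip.read_state();print(loc(s['tool_pos']),s['contact_force'])"
```

```text
time: 23.4
tool_pos: [589.3, 93.8, 133.2]
ee_rot: [0.003, 0.659, 0.752, 0.004]
contact_force: [10.7, 3.0, 1.0]
width: 0.303
[-31.98539169 137.85037867 133.18061621] [10.6689171   2.9887421   0.97957147]
```

Wrist force along the lever is about 10.6 N, and the displacement past the stop is about 1.6 mm (0.018 rad). The nip is within range on both counts. Back off, open, lift.

```bash
python3 -m handwheel '[{"xyz":[0,0.1,0],"twist":0,"hand":-0.4},{"xyz":[0,0.1,0],"twist":0,"hand":-0.4},{"xyz":[0,0.03,0],"twist":0,"hand":-0.4},{"xyz":[0,0,0],"twist":0,"hand":-0.4},{"xyz":[0,0,0],"twist":0,"hand":-0.4},{"xyz":[0,0,0],"twist":0,"hand":-0.4},{"xyz":[0,0,0],"twist":0,"hand":-0.4},{"xyz":[0,0,0],"twist":0,"hand":-0.4}]'
python3 -c "
from h import *
from station import manip
s=manip.read_state();print(loc(s['tool_pos']),s['contact_force'])"
```

```text
time: 24.2
tool_pos: [591.0, 94.1, 131.1]
ee_rot: [-0.0, 0.659, 0.752, -0.0]
contact_force: [1.4, 0.2, 1.3]
width: 0.301
[-30.16636682 137.92489256 131.09135852] [1.40210319 0.23568408 1.32268512]
```

```bash
python3 -m handwheel '[{"xyz":[0,0.03,0],"twist":0,"hand":0},{"xyz":[0,0,0],"twist":0,"hand":0},{"xyz":[0,0,0],"twist":0,"hand":0},{"xyz":[0,0,-0.3],"twist":0,"hand":0},{"xyz":[0,0,-0.8],"twist":0,"hand":0},{"xyz":[0,0,-0.9],"twist":0,"hand":0},{"xyz":[0,0,-0.9],"twist":0,"hand":0},{"xyz":[0,0,-0.9],"twist":0,"hand":0}]'
python3 -m handwheel '[{"xyz":[0,0,-0.9],"twist":0,"hand":0},{"xyz":[0,0,-0.9],"twist":0,"hand":0},{"xyz":[0,0,-0.3],"twist":1,"hand":0},{"xyz":[0,0,0],"twist":1,"hand":0},{"xyz":[0,0,0],"twist":1,"hand":0},{"xyz":[0,0,0],"twist":1,"hand":0},{"xyz":[0,0,0],"twist":1,"hand":0},{"xyz":[0,0,0],"twist":1,"hand":0}]' 
python3 - <<'E'
from h import *
mon("d")
from station import manip,eyes
a,b=load("scened"),load("sided")
# ball by darkness near predicted pixel
for d,n in((a,"s"),(b,"d")):
    p=proj(d,[[592,96,125]])[0];u,v=map(int,p)
    print(n,p)
    cv2.imwrite(f"pics/ball{n}.png",cv2.resize(d["pixels"][v-20:v+20,u-20:u+20,::-1],None,fx=10,fy=10,interpolation=cv2.INTER_CUBIC))
    # knob top mask
    p=proj(d,[[534.5,-53,188]])[0];print('knob',p);u,v=map(int,p)
    cv2.imwrite(f"pics/knob{n}.png",cv2.resize(d["pixels"][v-25:v+25,u-25:u+25,::-1],None,fx=10,fy=10,interpolation=cv2.INTER_CUBIC))
E
cd pics; python3 -c "
import cv2,numpy as np
print(1);a=[cv2.resize(cv2.imread(f),(400,300)) for f in('balls.png','balld.png','knobs.png','knobd.png')]
cv2.imwrite('m.png',np.vstack([np.hstack(a[:2]),np.hstack(a[2:])]))"
```

```text
time: 25.0
tool_pos: [592.1, 94.3, 247.0]
ee_rot: [-0.0, 0.659, 0.752, 0.0]
contact_force: [-0.2, 0.5, 1.0]
width: 0.499
time: 25.8
tool_pos: [592.1, 94.2, 308.9]
ee_rot: [-0.0, 0.82, 0.573, 0.0]
contact_force: [0.8, -0.3, 1.0]
width: 0.503
t25.80 tcp_loc [-29.1 137.9 308.9] Fx 0.8 Fy -0.4 Fz 1.0 w 44.3 | scene knob z95 190.7 | plat z95 174.5 z5 135.3 n456 | side knob z95 189.0
s [270.31399474 215.60282959]
knob [230.84065344 168.11589615]
d [232.20863899 192.86232029]
knob [286.3086333  161.07286341]
1
```

View pics/m.png

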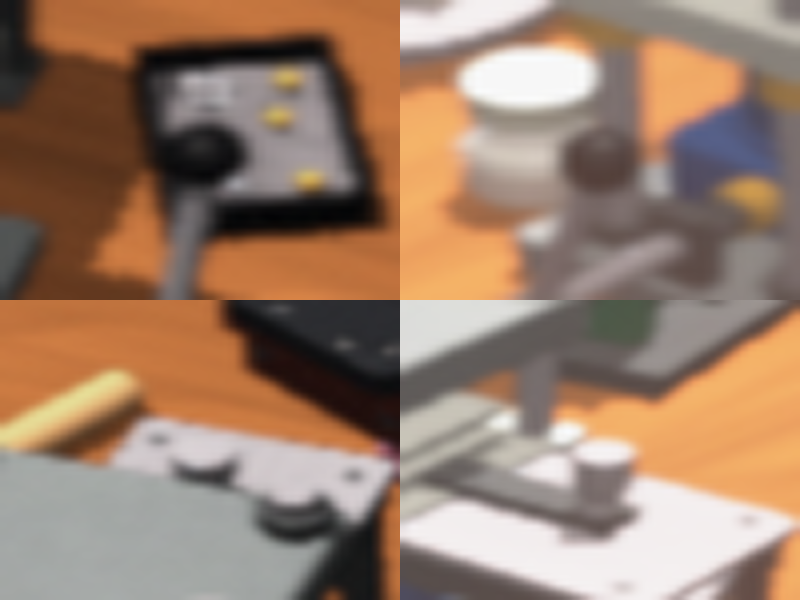

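Ball still at its shut position (predicted and seen pixels agree), and the knob matches the prediction (side px 286.5,161). Finish the twist, then go to the knob.

```bash
python3 -m handwheel '[{"xyz":[0,0,0],"twist":1,"hand":0},{"xyz":[0,0,0],"twist":1,"hand":0},{"xyz":[0,0,0],"twist":1,"hand":0},{"xyz":[0,0,0],"twist":1,"hand":0},{"xyz":[0,0,0],"twist":1,"hand":0},{"xyz":[0,0,0],"twist":1,"hand":0},{"xyz":[0,0,0],"twist":1,"hand":0},{"xyz":[0,0,0],"twist":1,"hand":0}]'
python3 -m handwheel '[{"xyz":[0,0,0],"twist":1,"hand":0},{"xyz":[0,0,0],"twist":1,"hand":0},{"xyz":[0,0,0],"twist":1,"hand":0},{"xyz":[0,0,0],"twist":1,"hand":0},{"xyz":[0,0,0],"twist":1,"hand":0},{"xyz":[0,0,0],"twist":0.6,"hand":0},{"xyz":[0,0,0],"twist":0,"hand":0},{"xyz":[0,0,0],"twist":0,"hand":0}]' 
cat >> h.py <<'E'
def tgt(X):
    from station import manip
    s=manip.read_state();q=s["ee_rot"];Rm=R.from_quat(np.r_[q[1:],q[0]]).as_matrix()
    print(s["time"],s["tool_pos"],"phi",np.arctan2(Rm[1,0],Rm[0,0]),"need",np.round(Rm.T@(np.array(X)-s["tool_pos"]),1),"F",s["contact_force"],s["width"])
E
python3 -c "
from h import *
tgt([534.5,-53.5,182])"
```

```text
time: 26.7
tool_pos: [592.2, 94.3, 308.6]
ee_rot: [-0.0, 0.958, 0.287, -0.0]
contact_force: [-0.2, -0.9, 0.8]
width: 0.499
time: 27.5
tool_pos: [592.3, 94.3, 308.5]
ee_rot: [-0.0, 0.998, 0.069, 0.0]
contact_force: [-0.1, 0.1, -0.5]
width: 0.498
27.5 [592.28622218  94.28992453 308.49505137] phi 0.137436986954455 need [-77.5 138.5 126.5] F [-0.11590116  0.11998683 -0.45000512] 0.4979450386950988
```

```bash
python3 -m handwheel '[{"xyz":[-0.43,0.77,0],"twist":0,"hand":0},{"xyz":[-0.43,0.77,0],"twist":0,"hand":0},{"xyz":[-0.43,0.77,0],"twist":0,"hand":0},{"xyz":[-0.43,0.77,0],"twist":0,"hand":0},{"xyz":[-0.43,0.77,0],"twist":0,"hand":0},{"xyz":[-0.43,0.77,0],"twist":0,"hand":0},{"xyz":[0,0,0.9],"twist":0,"hand":0},{"xyz":[0,0,0.9],"twist":0,"hand":0}]'
python3 - <<'E'
from h import *
tgt([534.5,-53.5,182])
from station import eyes,manip
s=manip.read_state()
d=eyes.snapshot("wrist");cv2.imwrite("pics/w4.png",cv2.resize(d["pixels"][:,:,::-1],(800,600)))
E
```

```text
time: 28.3
tool_pos: [534.9, -54.6, 254.8]
ee_rot: [0.0, 0.998, 0.068, 0.001]
contact_force: [-0.1, -0.5, -0.5]
width: 0.501
28.3 [534.88256758 -54.57489428 254.79822806] phi 0.13527632453858024 need [-0.4 -1.2 72.8] F [-0.1275767  -0.46596634 -0.52014535] 0.5009058177005579
```

View pics/w4.png

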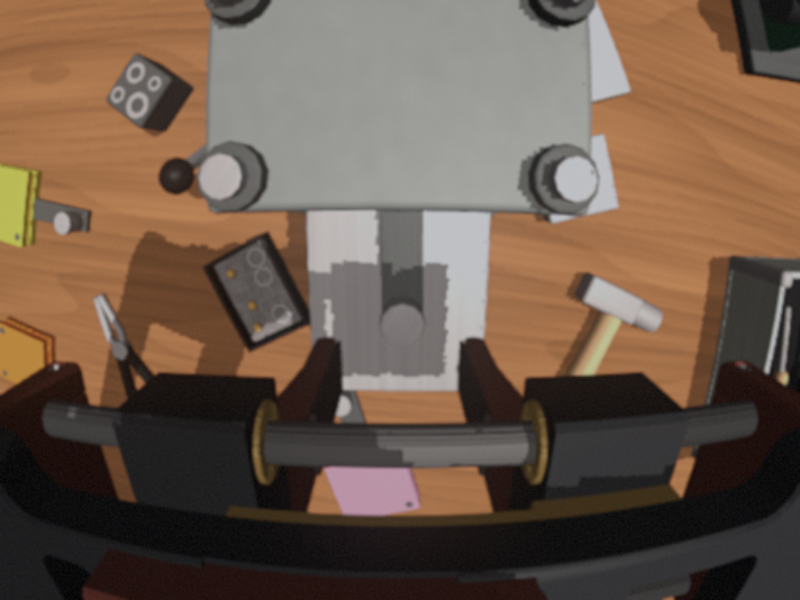

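The wrist view shows the knob at (402,325), centred between the jaws with the tang straight behind it. Descend and grip.

```bash
python3 -m handwheel '[{"xyz":[0,-0.03,0.6],"twist":0,"hand":0},{"xyz":[0,0,0.6],"twist":0,"hand":0},{"xyz":[0,0,0.6],"twist":0,"hand":0},{"xyz":[0,0,0.5],"twist":0,"hand":0},{"xyz":[0,0,0],"twist":0,"hand":0},{"xyz":[0,0,0],"twist":0,"hand":-1},{"xyz":[0,0,0],"twist":0,"hand":-1},{"xyz":[0,0,0],"twist":0,"hand":-1}]' 15
python3 -m handwheel '[{"xyz":[0,0,0],"twist":0,"hand":-1},{"xyz":[0,0,0],"twist":0,"hand":-1},{"xyz":[-0.1,0,0],"twist":0,"hand":-1},{"xyz":[-0.2,0,0],"twist":0,"hand":-1},{"xyz":[-0.2,0,0],"twist":0,"hand":-1},{"xyz":[0,0,0],"twist":0,"hand":-1},{"xyz":[0,0,0],"twist":0,"hand":-1},{"xyz":[0,0,0],"twist":0,"hand":-1}]'
python3 - <<'E'
from h import *
tgt([429.5,-67,182])
from station import eyes,manip
d=eyes.snapshot("side");cv2.imwrite("pics/side5.png",cv2.resize(d["pixels"][80:240,190:370,::-1],None,fx=4,fy=4,interpolation=cv2.INTER_CUBIC))
E
```

```text
time: 29.15
tool_pos: [534.9, -52.8, 186.4]
ee_rot: [0.0, 0.998, 0.068, 0.001]
contact_force: [0.9, -1.2, 0.5]
width: 0.267
time: 29.95
tool_pos: [518.3, -54.7, 185.4]
ee_rot: [-0.0, 0.998, 0.067, -0.001]
contact_force: [-3.5, -0.8, 6.5]
width: 0.25
29.95 [518.31645964 -54.67873504 185.40086447] phi 0.13488652648247274 need [-89.7   0.3   3.6] F [-3.46567025 -0.82478607  6.47158098] 0.24957248784700267
```

View pics/side5.png

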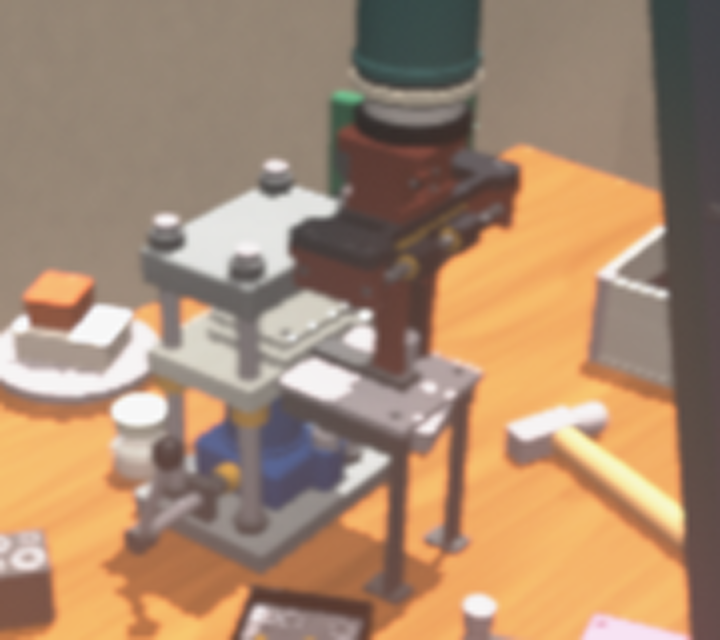

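The knob is gripped (22 mm wide) and the die follows, flat. Draw on, relieving the slight downward push.

```bash
python3 -m handwheel '[{"xyz":[-0.25,0,-0.02],"twist":0,"hand":-1},{"xyz":[-0.25,0,0],"twist":0,"hand":-1},{"xyz":[-0.25,0,0],"twist":0,"hand":-1},{"xyz":[-0.25,0,0],"twist":0,"hand":-1},{"xyz":[-0.25,0,0],"twist":0,"hand":-1},{"xyz":[-0.25,0,0],"twist":0,"hand":-1},{"xyz":[-0.25,0,0],"twist":0,"hand":-1},{"xyz":[-0.2,0,0],"twist":0,"hand":-1}]'
python3 -c "
from h import *
tgt([429.5,-67,182])"
```

```text
time: 30.8
tool_pos: [460.5, -62.5, 185.8]
ee_rot: [-0.0, 0.998, 0.067, -0.0]
contact_force: [1.3, -0.3, -0.1]
width: 0.245
30.8 [460.45346943 -62.51306032 185.7851898 ] phi 0.13465011428795504 need [-31.3   0.3   3.8] F [ 1.28536358 -0.29315924 -0.09723273] 0.24501235949822814
```

```bash
python3 -m handwheel '[{"xyz":[-0.25,0,0],"twist":0,"hand":-1},{"xyz":[-0.25,0,0],"twist":0,"hand":-1},{"xyz":[-0.25,0,0],"twist":0,"hand":-1},{"xyz":[-0.25,0,0],"twist":0,"hand":-1},{"xyz":[0,0,0],"twist":0,"hand":-1},{"xyz":[0,0,0],"twist":0,"hand":-1},{"xyz":[0,0,0],"twist":0,"hand":-1},{"xyz":[0,0,0],"twist":0,"hand":-1}]'
python3 - <<'E'
from h import *
tgt([429.5,-67,182])
from station import eyes,manip
for n in("side","scene"):
  d=eyes.snapshot(n);np.savez(f"pics/{n}6.npz",**d);cv2.imwrite(f"pics/{n}6.png",cv2.resize(d["pixels"][80:280,150:390,::-1],(800,600),interpolation=cv2.INTER_CUBIC))
E
```

```text
time: 31.6
tool_pos: [431.8, -66.5, 185.8]
ee_rot: [-0.0, 0.998, 0.067, -0.0]
contact_force: [-0.2, -0.7, -0.4]
width: 0.242
31.6 [431.76199415 -66.49041927 185.81679127] phi 0.1349404214636453 need [-2.3  0.2  3.8] F [-0.18863474 -0.71057941 -0.36865841] 0.24246912887002334
```

View pics/side6.png

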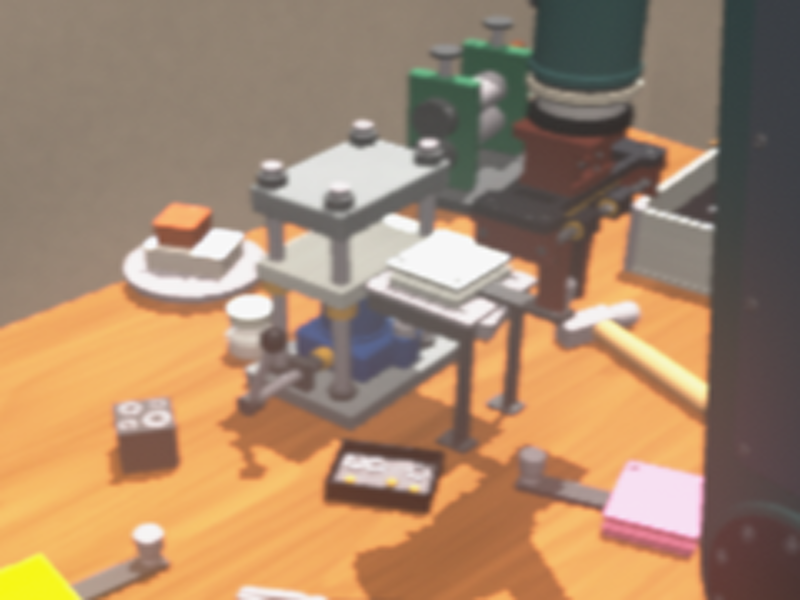

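View pics/scene6.png

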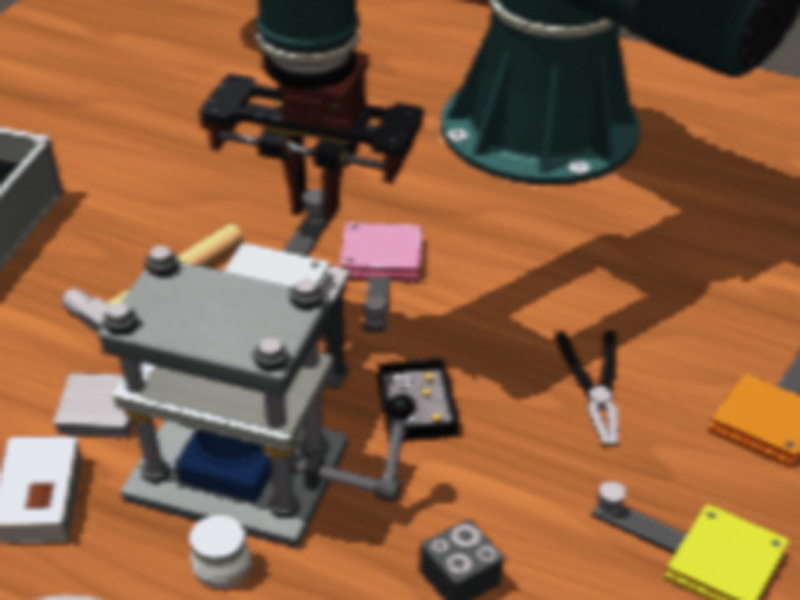

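The block lies flat on the ledge, clear of the platens. Release, lift, and measure.

```bash
python3 -m handwheel '[{"xyz":[0,0,0],"twist":0,"hand":-0.4},{"xyz":[0,0,0],"twist":0,"hand":-0.2},{"xyz":[0,0,0],"twist":0,"hand":0},{"xyz":[0,0,0],"twist":0,"hand":0},{"xyz":[0,0,0],"twist":0,"hand":0},{"xyz":[0,0,0],"twist":0,"hand":0},{"xyz":[0,0,-0.3],"twist":0,"hand":0},{"xyz":[0,0,-0.6],"twist":0,"hand":0}]'
python3 -m handwheel '[{"xyz":[0,0,-0.8],"twist":0,"hand":0},{"xyz":[0,0,-0.8],"twist":0,"hand":0},{"xyz":[0,0,-0.8],"twist":0,"hand":0},{"xyz":[0,0,-0.6],"twist":0,"hand":0},{"xyz":[0,0,0],"twist":0,"hand":0},{"xyz":[0,0,0],"twist":0,"hand":0},{"xyz":[0,0,0],"twist":0,"hand":0},{"xyz":[0,0,0],"twist":0,"hand":0}]'
python3 - <<'E'
from h import *
tgt([429.5,-67,182])
from station import eyes,manip
for n in("side","scene"):
  d=eyes.snapshot(n);np.savez(f"pics/{n}7.npz",**d);cv2.imwrite(f"pics/{n}7.png",cv2.resize(d["pixels"][80:280,150:390,::-1],(800,600),interpolation=cv2.INTER_CUBIC))
  L=loc(cloud(d)); m=((abs(L[...,2]-173)<3)&(L[...,0]<-50)&(L[...,0]>-160)&(abs(L[...,1])<60)).astype(np.uint8)
  k,l,st,_=cv2.connectedComponentsWithStats(m);i=1+np.argmax(st[1:,4]);P=L[l==i]
  A=np.c_[P[:,:2],np.ones(len(P))];print(n,len(P),"block top rect",cv2.minAreaRect(np.float32(P[:,:2])),"z",np.median(P[:,2]),"slope",np.linalg.lstsq(A,P[:,2],rcond=None)[0][:2])
a,b=load("side0"),load("side7")
for z0,lo in((149,144),):
  pass
L=loc(cloud(b));m=(abs(L[...,0])<45)&(abs(L[...,1])<60)&(L[...,2]>140)&(L[...,2]<160);print("platen top z",np.median(L[m][:,2]),m.sum())
E
```

```text
time: 32.5
tool_pos: [430.7, -66.2, 212.6]
ee_rot: [-0.001, 0.998, 0.067, -0.001]
contact_force: [0.5, -0.1, -0.0]
width: 0.5
time: 33.3
tool_pos: [430.9, -66.3, 301.8]
ee_rot: [-0.0, 0.998, 0.067, -0.001]
contact_force: [0.5, -0.2, 0.2]
width: 0.501
33.3 [430.88297935 -66.30434351 301.77329263] phi 0.13478099168614882 need [ -1.2   0.6 119.8] F [ 0.5107418  -0.21977129  0.16957631] 0.5006480100336775
side 397 block top rect ((-105.14198303222656, 0.7029266357421875), (82.385498046875, 74.4183349609375), 89.58157348632812) z 172.79318886618233 slope [ 0.00706664 -0.00107408]
scene 255 block top rect ((-120.32603454589844, -2.087596893310547), (81.67230987548828, 43.1927375793457), 89.68704223632812) z 173.08661921438207 slope [0.02002042 0.00070401]
platen top z 150.24662603554196 441
```

View pics/side7.png

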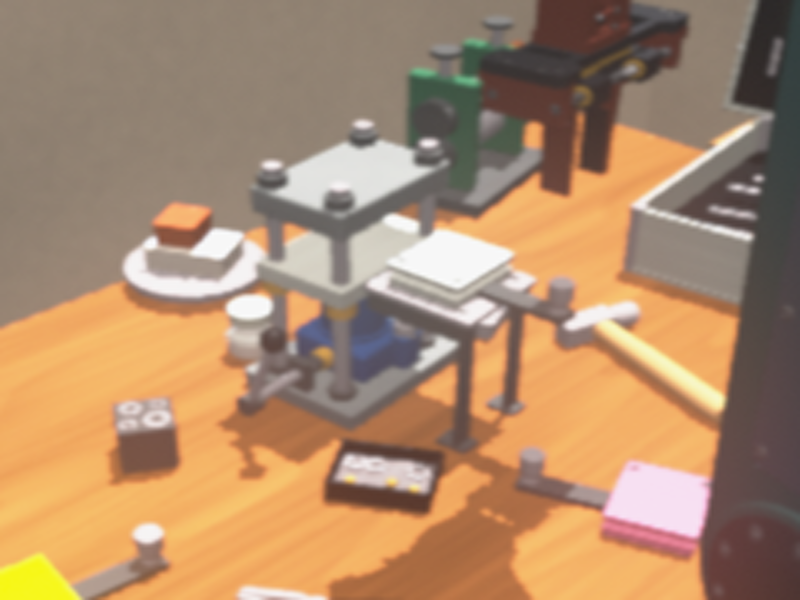

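View pics/scene7.png

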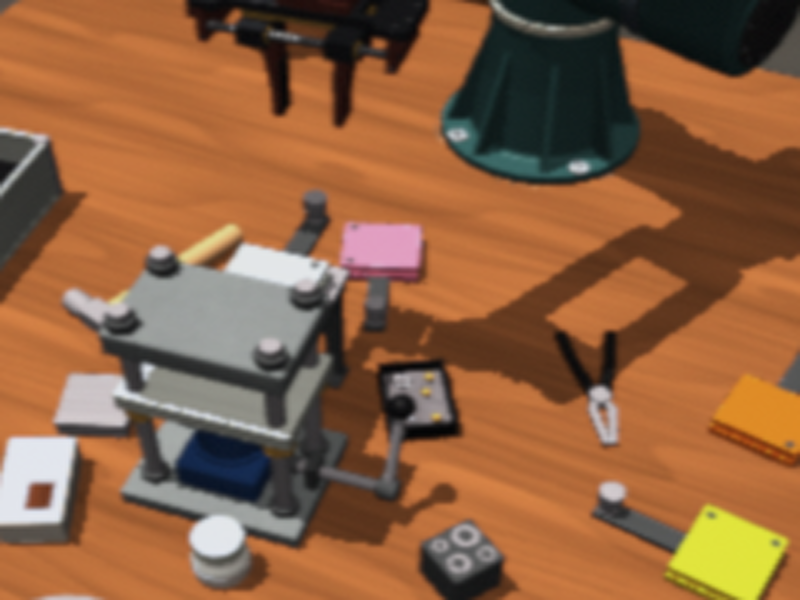

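Everything checks out: the die is centred on the ledge and flat, the platen top is at 150, the ball is at its shut position, and the bystanders have not moved. Handing in.

```bash
python3 -c "
from station import job
print(job.sign_off())"
```

```text
the job is handed in; nothing more can be done
None
```

The job is done and handed in at about 33 s of the 72 s allowed; the sign-off reports no verdict.

- **Platen:** I caged the lever ball between the jaws and opened the valve stepwise to about 0.34 rad. The platen sank at 3 to 6 mm/s until its top stood at 150 mm, fully down.
- **Valve:** I turned it back and nipped it at about 10.6 N, worked out from the wrist force (roughly 0.018 rad into the seat). The `seat` joint itself cannot be read, so that figure is an estimate. After release the ball sat at its shut position in the scene view.
- **Die set:** I drew it out by its knob. Its block lies flat on the ledge, centred about 105 mm in front of the press and within 1 mm of its middle line. Its top is at 173 mm and the slope is under 0.01 rad in the side view.
- **Bystanders:** none looks moved in the last pictures, by eye only. The gripper hangs clear about 120 mm above the knob.

**Disagreeing check:** the scene camera put the block's centre at -120 mm with a slope of 0.02 rad. The top plate hides part of the block from that view, so I relied on the side view and the arm's own position, which puts it at -104 mm. All of these readings are within the limits.

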